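# Change the dish carrier under a microscope's lamp head

### The arm

A 7-joint arm with a two-finger parallel gripper is mounted at the origin on the work surface. World frame = base frame: x ahead of the robot, y to its left, z up, the work surface at z = 0. Lengths are in m, angles in rad, forces in N, time in s.
With the tool pointing down it reaches from about 0.425 to 0.925 m from the base axis. Payload 6.8 kg.
Tool frame: the origin (TCP) lies at the very end of the fingers, on their centre line; the grasp point (between the pads) lies bot.grip_depth behind it (bot.grip_depth is the distance from the TCP to the grasp point, in m); z points along the fingers, y is the line along which they close (so a half turn about z gives the same grasp; the last joint's range is limited). The gripper opens to 85 mm and grips with 20 to 120 N. Pads are 22 mm wide; open, the fingers measure 114 mm over their backs; the gripper's body (76 mm by 85 mm) begins 54 mm behind the grasp point. The pads swing forward as they close: fully open they stand 13 mm farther back than shut.
Start: joints at [-1.237, 0.477, 0.022, 1.555, -0.011, 1.109, -0.083], TCP at [0.289, 0.61, 0.231] pointing down, gripper open.
Joint ranges: [-2.96, 2.96], [-0.34, 2.1], [-1.41, 1.46], [0.24, 2.44], [-1.37, 4.51], [0.17, 1.92], [-2.96, 2.96]. Speed limits (rad/s): [2.39, 2.39, 3.14, 3.14, 3.14, 3.14, 3.14].

### API

Orientations are given as a unit quaternion [w, x, y, z].
In Python, from station import bot gives the robot as it stands.
- The arm moves only by the tool send_rows, never from a script. Its arguments are lists of equal length, an entry for each row: "slide": the shift along the tool's x, y, z in mm, a list of three; "roll": the turn about the tool's z in degrees; "claw": the opening, from 0 (shut) to 1 (fully open). A call has exactly 8 rows; each row is the pose to reach, as a shift and turn from the pose commanded when the call began, along the tool's axes at that moment; what a row does not reach only later rows make up. A row lasts 1/12 s, in which the tool goes at most 41.7 mm and 7.16 degrees, less where a joint would pass 70% of its speed; a pose out of reach is approached as far as the arm can. A call with a gripper value outside its range is refused whole. The fingers move at their own pace and stop on an object; "force" is the grip in N (left out, the last holds). Time passes only in rows, so rows that repeat a pose let the fingers close, or fill a call up. It gives the time, the measured TCP pose, the force, the opening and the grip force at its end, in the units of the state.
- bot.get_obs(): the state, without advancing time (a new reading comes with each control period).
- bot.read_camera(name): name is "scene" or "side" or "wrist"; returns the picture (420x560x3 uint8, red, green, blue); there is no depth.
- bot.camera_model(name): a dict with "camera_matrix" (3x3 intrinsics, pixels), "camera_from_world" (4x4, takes a point from world to camera coordinates). Camera axes: x right, y down, z forward; pixel columns grow to the right and rows downward; lengths in m; the calibration is good to about 2 mm. A picture is of the moment at which its call begins: read the wrist's pose just before it. camera_model takes no time and is no camera call; for the wrist camera it gives the pose at the moment of the call.
- bot.hand_in(): hands the job in; it is judged then, once.
The state is a dict: "t": time; "q": joint angles; "joint_vel": joint speeds; "joint_torque": joint torques, N m; "eef_pos": TCP position; "tool_rot": TCP orientation; "contact_force": force on the tool from outside, world axes, zero at the start; "torque": the same for the moment, N m; "gripper_width": opening from 0.0 (shut) to 1.0 (fully open); "grasp_force": force on a finger pad.
Only numpy, scipy, OpenCV 4.12 (cv2) and the standard library are available. Lean on these libraries where they do the work, as an engineer would, in place of code of your own. Each camera call takes 0.05 s, during which the arm holds its last target. There are 200 camera calls.

### The job

Draw the orange-handled dish carrier out from under the lamp head of the microscope and put it away in the free, green-marked place of the rack, square in the row beside the grey-handled ones and pushed back to the board under the clear roof. Then take the blue-handled carrier from the bench and slide it in on the microscope stage under the lamp head, between the guide rails and fully home against the stop. Keep both carriers level, do not knock the lamp head, and leave the parked carriers, the micromanipulator and the brass objective where they are.

Things in the scene. Friction and masses are not known exactly. Their poses are not given: they have to be found in the camera images.
- scope: Compact digital microscope, fixed, at the left or right of the bench: white base with flat black stage, x -60 to 240 in its frame, 150 wide, stage top 60 above the bench; a black knob, 44 diameter, sticks out 25 from each side at x=150. +x: the way a carrier slides in, away from the robot (within 0.12 rad of world x). Origin: at bench level, on the centre line, below home.
- home (a point): Point on the stage top where the origin of a fully home carrier lies (axes as the scope). From here in mm: guide rails 6 high from x=85 to 156 leave a channel 66 wide; their robot-side ends flare from x=86 back to x=63, to about 87 wide. The stop, 12 high, has its face at x=156, 1 beyond a home carrier's nose.
- lamp: Lamp head fixed on the microscope, same origin and axes: black barrel, 80 diameter, axis at x=125, y=0, underside 32 above the stage: a carrier's dish passes with 14 to spare. Above it a black arm, x 100 to 230, 75 wide, 185 to 225 above the bench; white column, 70 wide, behind x=175. Nothing overhangs nearer the robot than x=85. Knocks over about 8 N harm it.
- rack: Low grey rack, fixed, on the other side of the bench: deck x -60 to 165, 250 wide, 40 high; 3 places side by side at y=-74, 0, 74, parted by painted lines only. Origin: at bench level below a middle carrier's origin; +x away from the robot, within 0.12 rad of world x. Clear roof over x 84 to 164, 34 (underside) to 39 above the deck, walls at y=+-120; face of back board at x=156.
- free_mark: Flat green mark, 170 x 56, 1 thick (no obstacle), painted on the rack's deck in the one free place. Origin on the deck top, where the origin of the carrier parked there must come; axes as the rack.
- used: Carrier with ORANGE handle, amber dish; starts home on the microscope. Plate 5 thick, 60 wide, x -25 to 155 (last 15 only 50 wide). Origin: plate's underside below the handle; +x from handle to dish, z up. Handle: upright block 16 (x) x 30 (y), top 62 above the underside. Dish fixed on it: 48 diameter, centre x=115, top 18 above the underside. 0.15 to 0.27 kg, centre of mass about x=35.
- fresh: Same aluminium dish carrier as used in every size and mass; BLUE handle and dish. Starts lying on the open bench between microscope and rack, handle toward the robot, +x within 0.4 rad of world x; its nose may lie below the micromanipulator's pipette holder.
- parked_a: Same aluminium dish carrier as used in every size and mass; grey handle, green dish. Starts neatly parked in the rack; to be left there.
- parked_b: Same aluminium dish carrier as used in every size and mass; grey handle, green dish. Starts neatly parked in another place of the rack; to be left there.
- manipulator: Micromanipulator, loose, 1.3 kg, beyond the blue carrier: white base 100 x 110 x 12, silver column 38 diameter at x=100, black head up to 150 high, with a grey pin behind and a black knob at its +y side. Pipette holder, 12 thick, from the head toward -x (the robot), 130 high at x=80, 108 at x=0, then a needle 5 thick to x=-35, 99 high. Origin: bench level, below the holder's front end.
- objective: Spare brass objective lens, loose, 0.12 kg, 28 diameter, 45 high, standing upright to the left (+y) of the blue handle, about 75 from it. Origin: centre of its underside. To be left alone.
Things that resemble listed ones, but are neither listed nor needed, are in the scene too. Leave any turquoise look-alike of the used alone.

How it is judged:
On the way, in this order (a step that is already met when the one before it is completed fails the run):
1. the orange carrier is parked in the green-marked place (x of used in the frame of free_mark between -0.01 and 0.006 m and y of used in the frame of free_mark between -0.01 and 0.01 m and z of used in the frame of free_mark between -0.004 and 0.004 m and angle between the x axis of used and the x axis of rack, either way round below 0.12 rad), for 0.2 s.
2. the blue carrier is home under the lamp head (x of fresh in the frame of home between -0.006 and 0.006 m and y of fresh in the frame of home between -0.006 and 0.006 m and z of fresh in the frame of home between -0.004 and 0.004 m and angle between the x axis of fresh and the x axis of scope, either way round below 0.09 rad), for 0.2 s.
At the end, for the whole second after the job is handed in: Orange carrier flat on the deck (4 mm), origin within 10 mm of the green mark's (6 mm inward), square within 0.12 rad; blue carrier flat on the stage (4 mm), within 6 mm of home each way, square within 0.09 rad; both at rest (under 20 mm/s) (all of step 1 and all of step 2 and linear speed of each of used, fresh below 0.02 m/s); the robot touches nothing.
It fails at once if a parked carrier is shifted by more than 10 mm (distance of any of parked_a, parked_b from where it was at the start of the episode above 0.01 m).
It fails at once if the micromanipulator or the objective is shifted by more than 15 mm or tipped over (distance of any of manipulator, objective from where it was at the start of the episode above 0.015 m or angle between objective's own z axis and vertical above 0.5 rad).
It fails at once if the lamp head is knocked with more than 8 N (contact force between lamp and anything else above 8 N).
It fails at once if a carrier being moved is tilted by more than 0.3 rad (angle between any of used, fresh's own z axis and vertical above 0.3 rad).
It also fails if it takes over 62 s, if anything falls off the work surface, if the arm or the gripper's body presses on something with over 40 N, if the wrist force passes 120 N, or if a joint passes its speed limit or range.

## Working session

There is one attempt and no reset: what is moved stays moved. The work goes in short steps, Python scripts to look and compute and a tool call to move; the robot and the scene stay as the last step left them, time stands still between calls to the robot, and variables do not carry over. Pictures are saved under pics/ and viewed, at most 12 in all, crops included, and the job is handed in when it is done.

Besides the shell and the picture viewer there is one more tool, called after ">>>" by a JSON object that holds its "method" and its "body", one argument or row to a line. send_rows: Moves the arm, as the interface text tells. Its arguments: {"type":"object","properties":{"slide":{"type":"array","items":{"type":"array","items":{"type":"number"}}},"roll":{"type":"array","items":{"type":"number"}},"claw":{"type":"array","items":{"type":"number"}},"force":{"type":"number"}},"required":["slide","roll","claw"]}

```bash
ls; mkdir -p pics; python3 - <<'E'
from station import bot
import cv2,numpy as np
np.set_printoptions(precision=4,suppress=True)
o=bot.get_obs();print(o,bot.grip_depth)
for n in("scene","side","wrist"):
    im=bot.read_camera(n);cv2.imwrite(f"pics/{n}0.png",im[:,:,::-1]);m=bot.camera_model(n)
    print(n,m["camera_matrix"],m["camera_from_world"])
E
```

```text
pics
{'t': 0.0, 'q': array([-1.2372,  0.4778,  0.0223,  1.5565, -0.0115,  1.1093, -0.0831]), 'joint_vel': array([ 0.0001, -0.0001, -0.0019, -0.0007,  0.0008,  0.0008, -0.002 ]), 'joint_torque': array([  0.    , -59.6457,   1.6081, -28.1191,   0.0125,   0.0094,
         0.    ]), 'eef_pos': array([0.2883, 0.6097, 0.2303]), 'tool_rot': array([-0.0001,  0.2191,  0.9757, -0.0009]), 'contact_force': array([-1.0407,  0.5752,  0.3904]), 'torque': array([-0.0184, -0.0178, -0.0056]), 'grasp_force': 0.0, 'gripper_width': 0.999648236351867} 0.0187
scene [[419.7784   0.     275.9157]
 [  0.     419.7784 205.8623]
 [  0.       0.       1.    ]] [[ 0.0062  1.     -0.0036 -0.033 ]
 [ 0.5481 -0.0064 -0.8364 -0.2204]
 [-0.8364  0.0032 -0.5481  1.3566]
 [ 0.      0.      0.      1.    ]]
side [[484.3741   0.     283.6616]
 [  0.     484.3741 205.7662]
 [  0.       0.       1.    ]] [[ 0.9205 -0.3906 -0.0118 -0.4666]
 [-0.2774 -0.632  -0.7236  0.1816]
 [ 0.2752  0.6693 -0.6901  0.9918]
 [ 0.      0.      0.      1.    ]]
wrist [[340.6714   0.     276.0267]
 [  0.     340.6714 208.3063]
 [  0.       0.       1.    ]] [[ 0.4298  0.9029 -0.0014 -0.6734]
 [ 0.8539 -0.4059  0.3258 -0.0402]
 [ 0.2936 -0.1412 -0.9454  0.3812]
 [ 0.      0.      0.      1.    ]]
```

View pics/scene0.png

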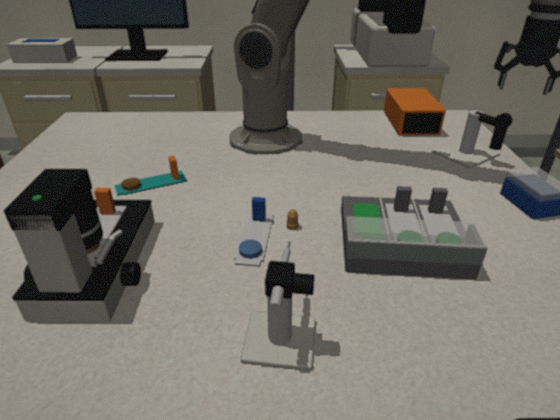

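View pics/side0.png

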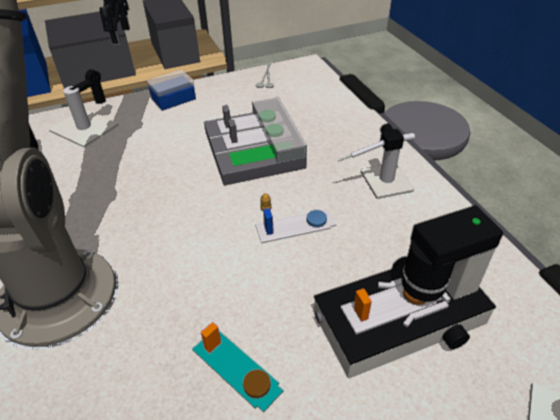

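```bash
cat > h.py <<'E'
import cv2,numpy as np
from station import bot
from scipy.spatial.transform import Rotation as R
np.set_printoptions(precision=4,suppress=True)
def cam(n):
    m=bot.camera_model(n);return m["camera_matrix"],np.array(m["camera_from_world"])
def plane(c,uv,z):
    K,T=c;uv=np.atleast_2d(uv).astype(float)
    d=np.c_[uv,np.ones(len(uv))]@np.linalg.inv(K).T@T[:3,:3];o=-T[:3,:3].T@T[:3,3]
    return o+d*((z-o[2])/d[:,2])[:,None]
def proj(c,p):
    K,T=c;q=np.atleast_2d(p)@T[:3,:3].T+T[:3,3];q=q@K.T;return q[:,:2]/q[:,2:]
def tri(c1,u1,c2,u2):
    P=[c[0]@c[1][:3] for c in(c1,c2)]
    X=cv2.triangulatePoints(P[0],P[1],np.float64(u1).reshape(2,1),np.float64(u2).reshape(2,1))[:,0];return X[:3]/X[3]
def blobs(im,h,s=90,v=40,amin=20):
    H=cv2.cvtColor(im,cv2.COLOR_RGB2HSV);m=cv2.inRange(H,(h[0],s,v),(h[1],255,255))
    n,l,st,ce=cv2.connectedComponentsWithStats(m);return [(l==i,st[i],ce[i]) for i in range(1,n) if st[i][4]>=amin]
def tool():
    o=bot.get_obs();w,x,y,z=o["tool_rot"];return o["eef_pos"],R.from_quat([x,y,z,w]).as_matrix()
HUE=dict(orange=(4,18),blue=(105,125),green=(50,75),brass=(18,30))
E
python3 - <<'E'
from h import *
p,Rt=tool();K,T=cam("wrist");print("cam in tool",Rt.T@(-T[:3,:3].T@T[:3,3]-p),Rt.T@T[:3,:3].T)
for n in("scene","side"):
    im=cv2.imread(f"pics/{n}0.png")[:,:,::-1].copy()
    for k,h in HUE.items():
        for b in blobs(im,h,110): print(n,k,b[1],b[2])
E
```

```text
cam in tool [ 0.0846 -0.0006 -0.1421] [[-0.0024 -0.9455 -0.3257]
 [ 1.     -0.0023 -0.0008]
 [-0.     -0.3257  0.9455]]
scene orange [ 384   87   62   49 1703] [410.2848 106.1233]
scene orange [169 156  10  23 137] [173.3285 166.9197]
scene orange [122 178  17  12 129] [130.4419 183.2326]
scene orange [ 95 188  20  26 402] [104.3109 200.5249]
scene orange [287 212  10  13  48] [291.3542 217.4583]
scene orange [288 219  10  10  29] [293.5172 225.1379]
scene orange [ 86 246  11   6  30] [ 91.3 248.7]
scene blue [26 40 29  2 30] [39.6    40.0667]
scene blue [ 501  178   59   40 1058] [529.534  201.1541]
scene blue [253 198  12  23 247] [258.3725 208.5223]
scene green [ 31 194  11   7  51] [ 36.2941 197.3333]
scene green [353 204  27  14 310] [365.871  210.0935]
scene brass [288 210  10  19 131] [292.1145 219.4046]
side orange [191  74  10   5  31] [195.7097  75.9677]
side orange [104  89  28   9 104] [117.4615  92.5481]
side orange [83 97 12  5 42] [88.0238 98.8095]
side orange [354 288  17  33 414] [361.9879 303.1498]
side orange [404 290  21  15 118] [412.2119 298.4746]
side orange [201 322  20  31 385] [210.5273 336.6831]
side orange [244 370  26  27 561] [256.3209 383.2157]
side blue [  390     0   170   135 12985] [496.3811  45.2995]
side blue [  19   10   31   86 1380] [33.1094 60.5543]
side blue [149  86  46  24 579] [173.3092  97.1451]
side blue [264 209   9  25 166] [268.0422 220.7651]
side blue [307 211  19  15 232] [316.2284 218.0345]
side green [229 145  47  21 603] [252.5887 154.8192]
side green [472 217   9   8  59] [475.8814 220.7458]
side brass [19  3 12  5 21] [24.381   5.5714]
side brass [261 194  10  14 101] [265.3168 201.1881]
```

View pics/wrist0.png

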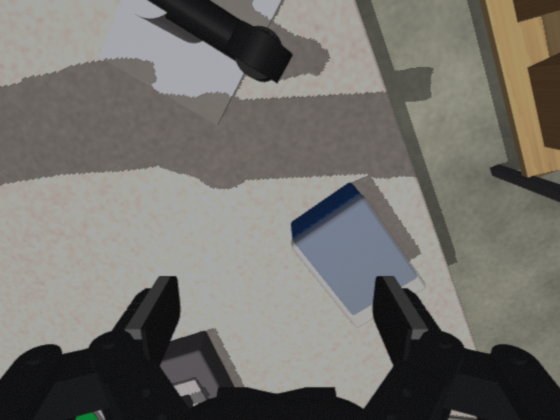

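```bash
python3 - <<'E'
from h import *
s,d=cam("scene"),cam("side")
for n,a,b in [("used",(104.3,200.5),(362,303.1)),("fresh",(258.4,208.5),(268,220.8)),("decoy",(173.3,166.9),(210.5,336.7)),("obj",(292.1,219),(265.3,201.2)),("decoydish",(130.4,183.2),(256.3,383.2)),("rackg",(403,198),(225.5,115)),("rackg2",(438,199),(232,130))]: print(n,tri(s,a,d,b))
print("mark",plane(s,(366,210),.041),plane(d,(252.6,154.8),.041),"freshdish",plane(d,(316,218),.018),plane(s,(250,248.5),.018))
print("mark corners d",plane(d,[(229,154),(268,147),(275,157),(236,166)],.041))
# manipulator needle tip
E
```

```text
used [ 0.522  -0.3231  0.0951]
fresh [ 0.465  -0.0094  0.0341]
decoy [ 0.2608 -0.2418  0.0337]
obj [0.4878 0.0664 0.0208]
decoydish [ 0.3087 -0.3468  0.0119]
rackg [0.4865 0.3165 0.096 ]
rackg2 [0.4987 0.3662 0.0536]
mark [[0.4842 0.2297 0.041 ]] [[0.5148 0.2232 0.041 ]] freshdish [[ 0.5752 -0.0305  0.018 ]] [[ 0.5878 -0.0234  0.018 ]]
mark corners d [[0.4598 0.2513 0.041 ]
 [0.5636 0.2383 0.041 ]
 [0.5644 0.1912 0.041 ]
 [0.4604 0.197  0.041 ]]
```

>>> {"method": "send_rows", "body": {
  "slide": [
    [-326, -244, -100],
    [-326, -244, -100],
    [-326, -244, -100],
    [-326, -244, -100],
    [-326, -244, -100],
    [-326, -244, -100],
    [-326, -244, -100],
    [-326, -244, -100]
  ],
  "roll": [64.7, 64.7, 64.7, 64.7, 64.7, 64.7, 64.7, 64.7],
  "claw": [1, 1, 1, 1, 1, 1, 1, 1]
}}

```text
t: 0.82
eef_pos: [0.4404, 0.322, 0.3112]
tool_rot: [-0.0, 0.662, 0.749, -0.0]
contact_force: [1.0, 0.4, -0.4]
gripper_width: 1.001
grasp_force: 0.0
```

```bash
python3 - <<'E'
from h import *
import pickle
c=cam("wrist");im=bot.read_camera("wrist");cv2.imwrite("pics/w1.png",im[:,:,::-1]);pickle.dump(c,open("w1.pkl","wb"))
for k in("green","orange","blue"):
    for b in blobs(im,HUE[k],80,amin=60): print(k,b[1],b[2])
E
```

```text
green [ 276  212  100   56 3643] [324.5155 239.86  ]
blue [258 352  14  41 422] [265.2725 372.2133]
blue [320 362  28  27 544] [333.0809 375.7243]
```

View pics/w1.png

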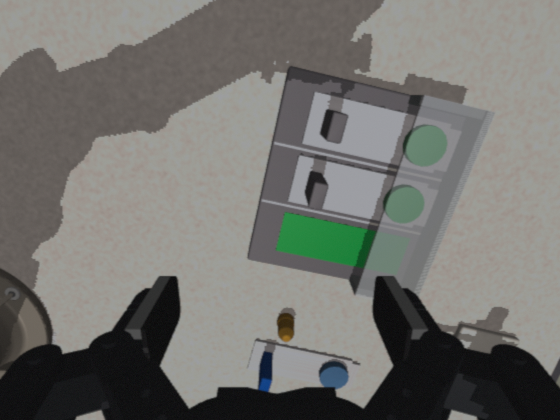

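```bash
python3 - <<'E'
from h import *
import pickle
c=pickle.load(open("w1.pkl","rb"));im=cv2.imread("pics/w1.png")[:,:,::-1].copy()
m=blobs(im,HUE["green"],120,amin=500)[0][0]
up=np.array([(u,np.where(m[:,u])[0][0]-.5) for u in range(292,350,2)]);lo=np.array([(u,np.where(m[:,u])[0][-1]+.5) for u in range(285,345,2)])
lf=np.array([(np.where(m[v])[0][0]-.5,v) for v in range(218,246)])
P=[plane(c,a,.041)[:,:2] for a in(up,lo,lf)]
L=[cv2.fitLine(np.float32(p),cv2.DIST_HUBER,0,.001,.001).ravel() for p in P]
for l in L: print("dir",np.degrees(np.arctan2(l[1],l[0])),l)
def X(a,b):
    t=np.linalg.solve(np.c_[a[:2],-b[:2]],b[2:]-a[2:]);return a[2:]+t[0]*a[:2]
A,B=X(L[0],L[2]),X(L[1],L[2]);print("near corners",A,B,np.linalg.norm(A-B))
# deck near edge: picks, refined by gray gradient
g=cv2.cvtColor(im,cv2.COLOR_RGB2GRAY).astype(float);g=cv2.GaussianBlur(g,(5,5),0)
e=[]
for v in list(range(80,135,5))+list(range(155,190,5))+list(range(215,250,5)):
    u0=289+(v-67)*(248-289)/(258-67);us=np.arange(int(u0)-6,int(u0)+7);gr=np.abs(g[v,us+1]-g[v,us-1]);e.append((us[gr.argmax()],v))
E=plane(c,e,.04)[:,:2];l=cv2.fitLine(np.float32(E),cv2.DIST_HUBER,0,.001,.001).ravel();print("near edge",l,np.degrees(np.arctan2(l[1],l[0])))
# bright part lines
for (a,b) in(((275,144),(300,151)),((263,201),(290,206))):
    q=[]
    for u in range(a[0]+4,b[0]+70,4):
        v0=a[1]+(u-a[0])*(b[1]-a[1])/(b[0]-a[0]);vs=np.arange(int(v0)-5,int(v0)+8);q.append((u,vs[g[vs,u].argmax()]))
    p=plane(c,q,.041)[:,:2];l=cv2.fitLine(np.float32(p),cv2.DIST_HUBER,0,.001,.001).ravel();print("line",l,np.degrees(np.arctan2(l[1],l[0])))
H=cv2.cvtColor(im,cv2.COLOR_RGB2HSV)
for x,y in((425,145),(404,204)):
    dm=cv2.inRange(H,(40,25,60),(85,255,255));dm[:, :375]=0;dm[225:]=0
n,lb,st,ce=cv2.connectedComponentsWithStats(dm)
for i in range(1,n):
    if st[i][4]>300: print("dish",st[i],plane(c,ce[i],.058))
print("handle tops(picks)",plane(c,[(339,112),(322,180)],.102))
E
python3 - <<'E'
import cv2
im=cv2.imread("pics/w1.png")[60:300,240:500];cv2.imwrite("pics/w1c.png",cv2.resize(im,None,fx=3,fy=2.5,interpolation=cv2.INTER_CUBIC)[:600,:780])
E
```

```text
dir -5.9096627 [ 0.9947 -0.103   0.5046  0.2563]
dir -6.07479 [ 0.9944 -0.1058  0.5056  0.2004]
dir 83.45159 [0.114  0.9935 0.4555 0.2352]
near corners [0.4585 0.2611] [0.4522 0.2061] 0.055362184
near edge [0.0985 0.9951 0.4272 0.3157] 84.3476
line [ 0.97   -0.2431  0.496   0.3327] -14.066986
line [1.     0.0008 0.4977 0.2714] 0.043025367
dish [ 403  125   44   42 1379] [[0.6074 0.3671 0.058 ]]
dish [ 384  185   41   39 1172] [[0.6001 0.2942 0.058 ]]
handle tops(picks) [[0.4937 0.393  0.102 ]
 [0.4883 0.3223 0.102 ]]
```

>>> {"method": "send_rows", "body": {
  "slide": [
    [-571, -41, -10],
    [-571, -41, -10],
    [-571, -41, -10],
    [-571, -41, -10],
    [-571, -41, -10],
    [-571, -41, -10],
    [-571, -41, -10],
    [-571, -41, -10]
  ],
  "roll": [7, 7, 7, 7, 7, 7, 7, 7],
  "claw": [1, 1, 1, 1, 1, 1, 1, 1]
}}

```text
t: 1.53
eef_pos: [0.4585, -0.0105, 0.3167]
tool_rot: [-0.0, 0.704, 0.71, 0.0]
contact_force: [1.6, 0.4, -0.7]
gripper_width: 0.999
grasp_force: 0.0
```

```bash
python3 - <<'E'
from h import *
import pickle
c=cam("wrist");im=bot.read_camera("wrist");cv2.imwrite("pics/w2.png",im[:,:,::-1]);pickle.dump(c,open("w2.pkl","wb"))
E
```

>>> {"method": "send_rows", "body": {
  "slide": [
    [-240, 10, 0],
    [-240, 10, 0],
    [-240, 10, 0],
    [-240, 10, 0],
    [-240, 10, 0],
    [-240, 10, 0],
    [-240, 10, 0],
    [-240, 10, 0]
  ],
  "roll": [0, 0, 0, 0, 0, 0, 0, 0],
  "claw": [1, 1, 1, 1, 1, 1, 1, 1]
}}

```text
t: 2.25
eef_pos: [0.4701, -0.2503, 0.3163]
tool_rot: [-0.0, 0.706, 0.708, -0.001]
contact_force: [0.7, 0.5, -0.0]
gripper_width: 0.996
grasp_force: 0.0
```

```bash
python3 - <<'E'
from h import *
import pickle
c=cam("wrist");im=bot.read_camera("wrist");cv2.imwrite("pics/w3.png",im[:,:,::-1]);pickle.dump(c,open("w3.pkl","wb"));o=bot.get_obs();print(o["eef_pos"],o["tool_rot"])
for n in("w2","w3"):
  i=cv2.imread(f"pics/{n}.png")[:,:,::-1].copy()
  for k in("orange","blue","brass"):
    for b in blobs(i,HUE[k],100,amin=60): print(n,k,b[1],b[2])
E
```

```text
[ 0.4706 -0.2484  0.3162] [-0.0004  0.705   0.7092 -0.0003]
w2 orange [168 351  29  22 447] [181.9016 360.7875]
w2 orange [379 367  13  17  73] [383.6027 374.589 ]
w2 orange [311 369  13  18 197] [317.     378.0558]
w2 blue [273 145  16  32 379] [280.3377 161.0132]
w2 blue [348 151  36  35 951] [365.7108 168.1693]
w2 brass [289  86  21  22 345] [298.7855  96.1507]
w2 brass [168 356  29  18 203] [180.734  366.7734]
w3 orange [ 84 141  45  27 597] [105.8961 153.603 ]
w3 orange [144 209  34  32 787] [160.3494 224.6989]
w3 orange [391 210  19  25 141] [397.0709 220.539 ]
w3 orange [311 214  19  43 540] [319.1278 234.6037]
w3 brass [144 217  32  24 177] [155.1582 232.9831]
w3 brass [316 233  12  22 231] [321.1255 242.6667]
```

View pics/w3.png

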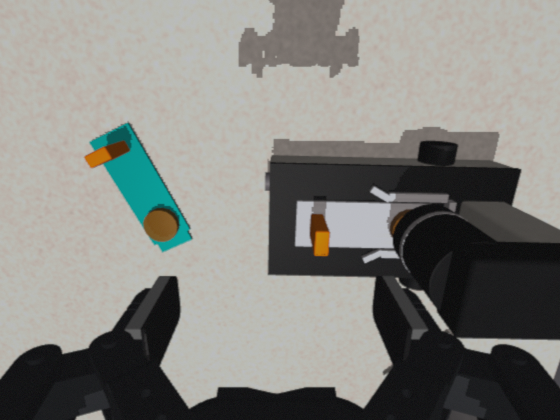

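View pics/w2.png

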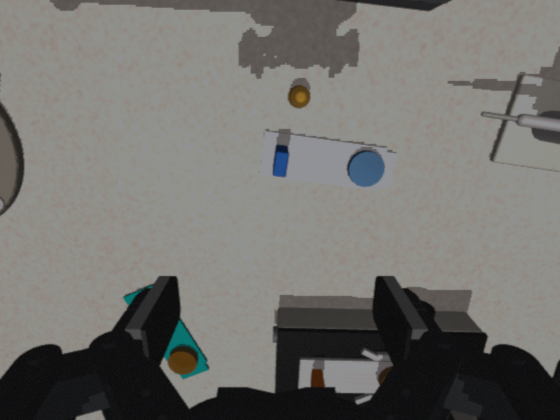

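```bash
python3 - <<'E'
from h import *
import pickle
def fit(P): return cv2.fitLine(np.float32(P),cv2.DIST_HUBER,0,.001,.001).ravel()
def ang(l): return np.degrees(np.arctan2(l[1],l[0]))
def X(a,b):
    t=np.linalg.solve(np.c_[a[:2],-b[:2]],b[2:]-a[2:]);return a[2:]+t[0]*a[:2]
def edges(g,axis,fixed,at,w=7,sgn=0):
    out=[]
    for k in fixed:
        s=np.arange(at(k)-w,at(k)+w+1).astype(int)
        d=(g[s+1,k]-g[s-1,k]) if axis=="v" else (g[k,s+1]-g[k,s-1])
        d=d*sgn if sgn else abs(d);j=d.argmax()
        # subpixel
        o=0
        if 0<j<len(d)-1:
            den=d[j-1]-2*d[j]+d[j+1];o=.5*(d[j-1]-d[j+1])/den if den else 0
        out.append((k,s[j]+o) if axis=="v" else (s[j]+o,k))
    return np.array(out)
c=pickle.load(open("w3.pkl","rb"));im=cv2.imread("pics/w3.png");g=cv2.GaussianBlur(cv2.cvtColor(im,cv2.COLOR_BGR2GRAY).astype(float),(3,3),0)
pt=list(range(330,366,3))
top=fit(plane(c,edges(g,"v",pt,lambda u:202,7,1),.065)[:,:2]);
bot_=fit(plane(c,edges(g,"v",range(334,360,3),lambda u:247,7,-1),.065)[:,:2])
lef=fit(plane(c,edges(g,"h",range(206,243,3),lambda v:297,7,1),.065)[:,:2])
A,B=X(top,lef),X(bot_,lef);print("plate ang",ang(top),ang(bot_),ang(lef),"corners",A,B,np.linalg.norm(A-B))
st=fit(plane(c,edges(g,"v",range(285,370,5),lambda u:162+(u-271)*.03,7,0),.06)[:,:2])
sb=fit(plane(c,edges(g,"v",range(280,340,5),lambda u:275,7,1),.06)[:,:2])
sl=fit(plane(c,edges(g,"h",range(170,265,5),lambda v:270,6,-1),.06)[:,:2])
C,D=X(st,sl),X(sb,sl);print("stage ang",ang(st),ang(sb),ang(sl),C,D,np.linalg.norm(C-D))
H=cv2.cvtColor(im,cv2.COLOR_BGR2HSV)
def tops(H,box,h,z):
    u0,u1,v0,v1=box;S=H[v0:v1,u0:u1];m=cv2.inRange(S,(h[0],100,0),(h[1],255,255))>0
    t,_=cv2.threshold(S[...,2][m].reshape(-1,1),0,255,cv2.THRESH_OTSU)
    mm=(m&(S[...,2]>t)).astype(np.uint8);n,l,s,ce=cv2.connectedComponentsWithStats(mm);i=1+s[1:,4].argmax()
    r=cv2.minAreaRect(np.argwhere(l==i)[:,::-1].astype(np.float32)+[u0,v0] if 0 else np.float32(np.argwhere(l==i)[:,::-1]+[u0,v0]))
    q=plane(c,cv2.boxPoints(r),z)[:,:2];print("top",t,s[i],r,"ctr",plane(c,[r[0]],z),"sides",np.linalg.norm(q[0]-q[1]),np.linalg.norm(q[1]-q[2]))
tops(H,(305,335,208,262),(2,22),.122)
c=pickle.load(open("w2.pkl","rb"));im=cv2.imread("pics/w2.png");g=cv2.GaussianBlur(cv2.cvtColor(im,cv2.COLOR_BGR2GRAY).astype(float),(3,3),0);H=cv2.cvtColor(im,cv2.COLOR_BGR2HSV)
tops(H,(268,295,140,182),(105,125),.062)
b=[b for b in blobs(im[:,:,::-1].copy(),HUE["blue"],90,amin=500)][0];print("dish",plane(c,b[2],.018))
lo=fit(plane(c,edges(g,"v",range(295,380,5),lambda u:181+(u-264)*.05,7,0),.005)[:,:2]);print("fresh low edge",ang(lo),lo)
print("obj",plane(c,(299.5,96),.045),"needle tip",plane(c,(483,115),.099),"fresh corners pick",plane(c,[(264,130),(260,175),(395,152),(388,188)],.005))
E
```

```text
plate ang -1.3782313 -1.4860114 88.654015 corners [ 0.4937 -0.2922] [ 0.4923 -0.3527] 0.060510524
stage ang -2.6042368 -1.2769699 89.27741 [ 0.4604 -0.2368] [ 0.4584 -0.3968] 0.16001216
top 131.0 [  9  23  16  25 357] ((321.2900695800781, 242.9889678955078), (14.348562240600586, 24.65009307861328), 3.012787342071533) ctr [[ 0.518  -0.3223  0.122 ]] sides 0.029202885089309787 0.01536971511747307
top 93.0 [  5  12  16  25 297] ((280.33782958984375, 163.9729766845703), (12.494322776794434, 23.837852478027344), 9.462323188781738) ctr [[ 0.4627 -0.008   0.062 ]] sides 0.028392886610039393 0.014578599889787816
dish [[ 0.5756 -0.0221  0.018 ]]
fresh low edge -4.361492 [ 0.9971 -0.076   0.5362 -0.0466]
obj [[0.4843 0.068  0.045 ]] needle tip [[0.6685 0.0512 0.099 ]] fresh corners pick [[ 0.4417  0.0251  0.005 ]
 [ 0.4359 -0.0351  0.005 ]
 [ 0.6162 -0.0028  0.005 ]
 [ 0.6124 -0.0525  0.005 ]]
```

>>> {"method": "send_rows", "body": {
  "slide": [
    [-37, 23, 10],
    [-74, 47, 20],
    [-74, 47, 50],
    [-74, 47, 90],
    [-74, 47, 130],
    [-74, 47, 160],
    [-74, 47, 180],
    [-74, 47, 180]
  ],
  "roll": [1.6, 1.6, 1.6, 1.6, 1.6, 1.6, 1.6, 1.6],
  "claw": [1, 1, 1, 1, 1, 1, 1, 1]
}}

```text
t: 2.97
eef_pos: [0.5166, -0.3176, 0.1318]
tool_rot: [-0.004, 0.713, 0.701, -0.001]
contact_force: [-0.3, 0.7, 0.0]
gripper_width: 1.001
grasp_force: 0.0
```

```bash
python3 - <<'E'
from h import *
p,Rt=tool();print(p,np.degrees(np.arctan2(Rt[1,0],Rt[0,0])),Rt[:,2],bot.get_obs()["contact_force"])
E
```

```text
[ 0.5166 -0.3176  0.1318] 88.99072910169846 [-0.0073  0.0051 -1.    ] [-0.329   0.7472  0.0319]
```

>>> {"method": "send_rows", "body": {
  "slide": [
    [-4, 1, 20],
    [-4, 1, 40],
    [-4, 1, 53],
    [-4, 1, 53],
    [-4, 1, 53],
    [-4, 1, 53],
    [-4, 1, 53],
    [-4, 1, 53]
  ],
  "roll": [0.3, 0.3, 0.3, 0.3, 0.3, 0.3, 0.3, 0.3],
  "claw": [1, 1, 1, 1, 0, 0, 0, 0],
  "force": 70
}}

```text
t: 3.63
eef_pos: [0.5198, -0.3266, 0.0848]
tool_rot: [0.001, 0.716, 0.698, 0.0]
contact_force: [-1.0, 0.4, 0.3]
gripper_width: 0.456
grasp_force: 0.0
```

>>> {"method": "send_rows", "body": {
  "slide": [
    [0, 0, 0],
    [0, 0, 0],
    [0, 0, 0],
    [0, 0, 0],
    [0, 0, 0],
    [0, 0, 0],
    [0, 0, 0],
    [0, 0, 0]
  ],
  "roll": [0, 0, 0, 0, 0, 0, 0, 0],
  "claw": [0, 0, 0, 0, 0, 0, 0, 0]
}}

```text
t: 4.3
eef_pos: [0.5195, -0.3266, 0.0843]
tool_rot: [0.0, 0.716, 0.698, 0.0]
contact_force: [0.4, 1.0, 5.9]
gripper_width: 0.179
grasp_force: 69.0
```

```bash
python3 - <<'E'
from h import *
p,Rt=tool();o=bot.get_obs();print(p,np.degrees(np.arctan2(Rt[1,0],Rt[0,0])),Rt[:,2],o["contact_force"],o["torque"],o["gripper_width"],o["grasp_force"])
E
```

```text
[ 0.5195 -0.3266  0.0843] 88.49269003371617 [ 0.0011 -0.0002 -1.    ] [0.3993 0.994  5.9346] [0.1822 0.125  0.0222] 0.17947243031346602 69.01136755943298
```

>>> {"method": "send_rows", "body": {
  "slide": [
    [0, 0, -3],
    [0, -8, -4],
    [0, -20, -4],
    [0, -36, -4],
    [0, -54, -4],
    [0, -72, -4],
    [0, -90, -4],
    [0, -105, -4]
  ],
  "roll": [0, 0, 0, 0, 0, 0, 0, 0],
  "claw": [0, 0, 0, 0, 0, 0, 0, 0]
}}

```text
t: 4.97
eef_pos: [0.4115, -0.3231, 0.0872]
tool_rot: [-0.001, 0.717, 0.697, -0.0]
contact_force: [0.1, 0.6, -1.8]
gripper_width: 0.182
grasp_force: 68.2
```

```bash
python3 - <<'E'
from h import *
p,Rt=tool();o=bot.get_obs();print(p,np.degrees(np.arctan2(Rt[1,0],Rt[0,0])),Rt[:,2],o["contact_force"],o["torque"],o["gripper_width"],o["grasp_force"])
c=cam("wrist");im=bot.read_camera("wrist");cv2.imwrite("pics/w4.png",im[:,:,::-1])
for b in blobs(im,HUE["orange"],100,amin=60): print(b[1],b[2],plane(c,b[2],p[2]+.035))
E
```

```text
[ 0.4115 -0.3231  0.0872] 88.439264784349 [-0.0016  0.0008 -1.    ] [ 0.1377  0.6105 -1.8393] [-0.0492  0.086   0.0252] 0.18168223047771573 68.24039340019226
[   0   78   56   47 1976] [22.3892 98.712 ] [[ 0.3371 -0.2394  0.1222]]
[ 451  212  109   94 7748] [504.4174 257.9444] [[ 0.4913 -0.297   0.1222]]
[  95  224   68   62 3081] [128.5823 254.9718] [[ 0.3601 -0.292   0.1222]]
[ 253  229   46  125 5034] [275.8955 293.6492] [[ 0.411  -0.3091  0.1222]]
```

View pics/w4.png

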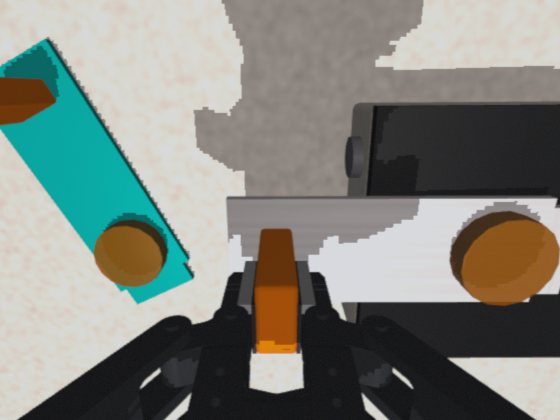

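```bash
cat >> h.py <<'E'
def rel(p,Rt,W):
    "world waypoints -> tool shifts mm"
    for w in W: print(np.round((Rt.T@(np.array(w)-p))*1000,0))
E
python3 - <<'E'
from h import *
p,Rt=tool();c=cam("wrist");g=cv2.GaussianBlur(cv2.imread("pics/w4.png",0).astype(float),(3,3),0)
def ed(us,v0,s):
    o=[]
    for u in us:
        v=np.arange(v0-8,v0+9);d=s*(g[v+1,u]-g[v-1,u]);o.append((u,v[d.argmax()]))
    return plane(c,o,p[2]-.0193)
def tl(P): Q=(P-p)@Rt;l=np.polyfit(Q[:,1],Q[:,0],1);print("tool: slope deg",np.degrees(np.arctan(l[0])),"x at y=0",l[1])
tl(ed(range(420,540,6),197,1));tl(ed(range(350,430,6),302,-1))
o=[(np.argmax([g[v,u+1]-g[v,u-1] for u in range(218,238)])+218,v) for v in range(205,265,5)]
print("near end tool y",((plane(c,o,p[2]-.0193)-p)@Rt)[:,1].round(4))
print(bot.get_obs()["t"])
up=p+[0,0,.07]
rel(p,Rt,[up,[.42,-.25,p[2]+.08],[.47,-.05,.17]])
E
```

```text
tool: slope deg -0.058037874339714066 x at y=0 0.03352848126262271
tool: slope deg 0.03630522344280078 x at y=0 -0.026668068969060352
near end tool y [-0.0298 -0.03   -0.0281 -0.0287 -0.0223 -0.0296 -0.0235 -0.0247 -0.0259
 -0.026  -0.0293 -0.031 ]
5.0167
[  0.  -0. -70.]
[ 74.   9. -80.]
[275.  53. -83.]
```

>>> {"method": "send_rows", "body": {
  "slide": [
    [0, 0, -20],
    [0, 0, -50],
    [10, 2, -75],
    [40, 6, -83],
    [80, 12, -83],
    [120, 20, -83],
    [160, 29, -83],
    [200, 37, -83]
  ],
  "roll": [0, 0, 0, 0, 0, 0, 0, 0],
  "claw": [0, 0, 0, 0, 0, 0, 0, 0]
}}

```text
t: 5.68
eef_pos: [0.4558, -0.1228, 0.1705]
tool_rot: [-0.0, 0.717, 0.697, 0.0]
contact_force: [2.2, 0.9, -1.7]
gripper_width: 0.174
grasp_force: 68.6
```

```bash
python3 - <<'E'
from h import *
p,Rt=tool();o=bot.get_obs();print(p,np.degrees(np.arctan2(Rt[1,0],Rt[0,0])),o["contact_force"],o["gripper_width"])
rel(p,Rt,[[.47,-.02,.17],[.46,.1,.17],[.43,.16,.17],[.3945,.2365,.17]])
E
```

```text
[ 0.4558 -0.1228  0.1705] 88.44969725068718 [ 2.1756  0.8706 -1.7108] 0.17444451932145616
[103.  11.   1.]
[223.  -2.   1.]
[282. -33.   1.]
[358. -71.   1.]
```

>>> {"method": "send_rows", "body": {
  "slide": [
    [35, 6, 0],
    [75, 10, 0],
    [115, 9, 0],
    [155, 6, 0],
    [195, 0, 0],
    [232, -8, 0],
    [270, -25, 0],
    [305, -44, 0]
  ],
  "roll": [0, 0, 1, 2, 3, 4.5, 4.5, 4.5],
  "claw": [0, 0, 0, 0, 0, 0, 0, 0]
}}

```text
t: 6.35
eef_pos: [0.4196, 0.1832, 0.1705]
tool_rot: [0.0, 0.743, 0.669, 0.0]
contact_force: [1.3, 0.4, -2.4]
gripper_width: 0.18
grasp_force: 68.7
```

```bash
python3 - <<'E'
from h import *
p,Rt=tool();o=bot.get_obs();print(p,np.degrees(np.arctan2(Rt[1,0],Rt[0,0])),o["contact_force"],o["gripper_width"])
# origin target (rack x=-88) -> TCP
a=np.radians(-6);ax=np.array([np.cos(a),np.sin(a),0]);ay=np.array([-ax[1],ax[0],0])
F=np.array([.479,.231,.04]);t=F-.088*ax-.0034*ay
print(t);rel(p,Rt,[t+[0,0,.0243+z] for z in(.06,.01,.003)])
E
```

```text
[0.4196 0.1832 0.1705] 83.98097033155375 [ 1.3468  0.3925 -2.3686] 0.18027443598695092
[0.3911 0.2368 0.04  ]
[ 50. -34.  46.]
[ 50. -34.  96.]
[ 50. -34. 103.]
```

>>> {"method": "send_rows", "body": {
  "slide": [
    [25, -17, 5],
    [50, -34, 20],
    [50, -34, 45],
    [50, -34, 65],
    [50, -34, 80],
    [50, -34, 90],
    [50, -34, 90],
    [50, -34, 90]
  ],
  "roll": [0, 0, 0, 0, 0, 0, 0, 0],
  "claw": [0, 0, 0, 0, 0, 0, 0, 0]
}}

```text
t: 7.02
eef_pos: [0.3918, 0.2341, 0.0806]
tool_rot: [0.0, 0.744, 0.669, -0.0]
contact_force: [-0.5, 0.3, -1.6]
gripper_width: 0.176
grasp_force: 68.5
```

```bash
python3 - <<'E'
from h import *
p,Rt=tool();o=bot.get_obs();print(p,np.degrees(np.arctan2(Rt[1,0],Rt[0,0])),Rt[:,2],o["contact_force"],o["gripper_width"])
im=bot.read_camera("wrist");cv2.imwrite("pics/w5.png",im[:,:,::-1])
E
```

```text
[0.3918 0.2341 0.0806] 83.9381210056716 [-0.0006 -0.0008 -1.    ] [-0.4545  0.349  -1.6211] 0.1755772789306373
```

View pics/w5.png

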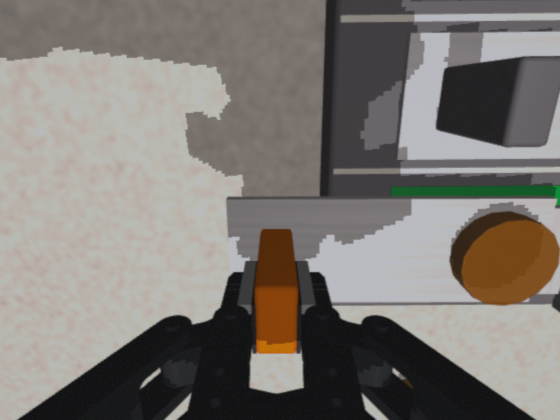

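```bash
python3 - <<'E'
from h import *
p,Rt=tool();c=cam("wrist");im=cv2.imread("pics/w5.png");g=cv2.GaussianBlur(cv2.cvtColor(im,cv2.COLOR_BGR2GRAY).astype(float),(3,3),0)
T=lambda uv,z:(plane(c,uv,z)-p)@Rt*1000
m=blobs(im[:,:,::-1].copy(),HUE["green"],100,amin=300)[0];M=m[0];print(m[1])
q=T([(u,np.where(M[:,u])[0][0]-.5) for u in range(400,550,6)],.041);print("mark top edge",np.polyfit(q[:,1],q[:,0],1),"near end y",T([(m[1][0]-.5,191)],.041)[0,:2])
for v0,n in((172,"line1"),(18,"line2")):
    uv=[]
    for u in range(350,550,8):
        v=np.arange(v0-7,v0+8);w=np.clip(g[v,u]-g[v,u].mean(),0,None);uv.append((u,(v*w).sum()/w.sum()))
    q=T(uv,.041);print(n,np.polyfit(q[:,1],q[:,0],1))
e=[(np.argmax([abs(g[v,u+1]-g[v,u-1]) for u in range(325,345)])+325,v) for v in range(30,165,9)];print([int(x[0]) for x in e])
print("edge",T(e,.04)[:,:2].round(1)[::3].tolist())
E
```

```text
[ 391  185  169   20 1718]
mark top edge [ 0.0062 33.2837] near end y [30.9457 62.8624]
line1 [ 0.0061 42.1644]
line2 [  0.0067 116.0053]
[325, 325, 325, 325, 325, 325, 325, 332, 332, 331, 331, 331, 330, 330, 329]
edge [[111.4, 23.0], [99.5, 23.5], [86.9, 24.1], [73.8, 27.8], [60.0, 28.0]]
```

>>> {"method": "send_rows", "body": {
  "slide": [
    [2, 0, 7],
    [2, 4, 13],
    [2, 16, 13],
    [2, 34, 13],
    [2, 52, 13],
    [2, 68, 13],
    [2.5, 78, 13],
    [2.5, 83, 13]
  ],
  "roll": [-0.3, -0.3, -0.3, -0.3, -0.3, -0.3, -0.3, -0.3],
  "claw": [0, 0, 0, 0, 0, 0, 0, 0]
}}

```text
t: 7.73
eef_pos: [0.477, 0.2281, 0.0678]
tool_rot: [0.001, 0.742, 0.67, 0.001]
contact_force: [-0.0, 0.6, -2.3]
gripper_width: 0.18
grasp_force: 68.7
```

>>> {"method": "send_rows", "body": {
  "slide": [
    [0, 1, 1],
    [0, 2, 2],
    [0, 3, 3],
    [0, 4, 3],
    [0, 4, 3],
    [0, 4, 3],
    [0, 4, 3],
    [0, 4, 3]
  ],
  "roll": [0, 0, 0, 0, 0, 0, 0, 0],
  "claw": [0, 0, 0, 0, 0, 0, 0, 0]
}}

```text
t: 8.4
eef_pos: [0.4784, 0.2282, 0.0646]
tool_rot: [-0.0, 0.741, 0.671, -0.0]
contact_force: [-0.5, 0.8, -0.8]
gripper_width: 0.182
grasp_force: 68.7
```

```bash
python3 - <<'E'
from h import *
p,Rt=tool();o=bot.get_obs();print(p,np.degrees(np.arctan2(Rt[1,0],Rt[0,0])),Rt[:,2],o["contact_force"],o["torque"],o["gripper_width"])
im=bot.read_camera("wrist");cv2.imwrite("pics/w6.png",im[:,:,::-1])
c=cam("wrist");g=cv2.GaussianBlur(cv2.cvtColor(im,cv2.COLOR_RGB2GRAY).astype(float),(3,3),0)
T=lambda uv,z:(plane(c,uv,z)-p)@Rt*1000
# deck near edge expected tool y=-60
v=proj(c,p+Rt@np.array([.06,-.06,p[2]-.04]));print("expected edge px",v)
r=g[int(v[0,1])];u=np.arange(20,240);d=np.abs(r[u+1]-r[u-1]);k=u[np.argsort(-d)[:8]];print(k,T([(x,int(v[0,1])) for x in k],.04)[:,1].round(1))
E
```

```text
[0.4784 0.2282 0.0646] 84.30459701681248 [-0.0001  0.0001 -1.    ] [-0.5152  0.833  -0.7732] [-0.0041  0.0826 -0.0108] 0.18216695639729485
expected edge px [[153.7609 142.8567]]
[159 160 158 227 228 226 214 229] [-57.4 -56.9 -57.9 -24.4 -23.9 -24.9 -30.7 -23.5]
```

>>> {"method": "send_rows", "body": {
  "slide": [
    [0, 0.5, 0],
    [0, 1, 0],
    [0, 1.5, 0],
    [0, 2, 0],
    [0, 2.5, 0],
    [0, 3, 0],
    [0, 3, 0],
    [0, 3, 0]
  ],
  "roll": [0, 0, 0, 0, 0, 0, 0, 0],
  "claw": [0, 0, 0, 0, 0, 0, 0, 0]
}}

```text
t: 9.12
eef_pos: [0.4817, 0.2278, 0.0646]
tool_rot: [0.0, 0.741, 0.671, 0.0]
contact_force: [-0.0, 0.7, -0.6]
gripper_width: 0.179
grasp_force: 68.7
```

>>> {"method": "send_rows", "body": {
  "slide": [
    [0, 0.5, 0],
    [0, 1, 0],
    [0, 1.5, 0],
    [0, 2, 0],
    [0, 2, 0.5],
    [0, 2, 0.5],
    [0, 2, 0.5],
    [0, 2, 0.5]
  ],
  "roll": [0, 0, 0, 0, 0, 0, 0, 0],
  "claw": [0, 0, 0, 0, 0, 0, 0, 0]
}}

```text
t: 9.78
eef_pos: [0.4817, 0.2278, 0.0643]
tool_rot: [-0.001, 0.741, 0.671, -0.001]
contact_force: [-9.5, 0.2, 8.4]
gripper_width: 0.18
grasp_force: 70.1
```

```bash
python3 - <<'E'
from h import *
p,Rt=tool();o=bot.get_obs();print(p,o["contact_force"],o["torque"],o["gripper_width"])
im=bot.read_camera("wrist");cv2.imwrite("pics/w7.png",im[:,:,::-1]);c=cam("wrist");g=cv2.GaussianBlur(cv2.cvtColor(im,cv2.COLOR_RGB2GRAY).astype(float),(3,3),0)
T=lambda uv,z:(plane(c,uv,z)-p)@Rt*1000
for v in(100,125,143): 
    u=np.arange(130,190);k=u[np.argmax(np.abs(g[v,u+1]-g[v,u-1]))];print(T([(k,v)],.04)[0].round(1))
uv=[]
for u in range(250,420,8):
    v=np.arange(150,196);d=g[v+1,u]-g[v-1,u];uv.append((u,g[140:192,u].argmax()+140))
q=T(uv,.041);print(q[:,0].round(1))
E
```

```text
[0.4817 0.2278 0.0643] [-9.5314  0.2474  8.3991] [-0.1245  1.3583 -0.0087] 0.18035248528100362
[ 79.8 -60.4  24.5]
[ 68.4 -60.8  24.5]
[ 59.9 -60.4  24.5]
[40.1 40.1 40.1 40.1 39.6 40.1 50.2 59.  59.4 59.  59.4 59.4 58.9 59.4
 59.4 56.  61.3 57.  54.1 56.  52.6 61.3]
```

>>> {"method": "send_rows", "body": {
  "slide": [
    [0, -1, -0.5],
    [0, -2, -0.5],
    [0, -2, -0.5],
    [0, -2, -0.5],
    [0, -2, -0.5],
    [0, -2, -0.5],
    [0, -2, -0.5],
    [0, -2, -0.5]
  ],
  "roll": [0, 0, 0, 0, 0, 0, 0, 0],
  "claw": [0, 0, 0, 0.5, 0.5, 0.5, 0.5, 0.5]
}}

```text
t: 10.5
eef_pos: [0.4819, 0.2278, 0.0647]
tool_rot: [0.0, 0.741, 0.671, 0.0]
contact_force: [-0.7, -0.5, 0.4]
gripper_width: 0.501
grasp_force: 0.0
```

>>> {"method": "send_rows", "body": {
  "slide": [
    [0, 0, -15],
    [0, 0, -45],
    [0, 0, -85],
    [0, 0, -120],
    [0, 0, -150],
    [0, 0, -180],
    [0, 0, -200],
    [0, 0, -200]
  ],
  "roll": [0, 0, 0, 0, 0, 0, 0, 0],
  "claw": [0.5, 0.5, 0.5, 0.7, 1, 1, 1, 1]
}}

```text
t: 11.17
eef_pos: [0.484, 0.2286, 0.269]
tool_rot: [0.0, 0.742, 0.671, 0.004]
contact_force: [0.4, 0.3, 0.3]
gripper_width: 0.999
grasp_force: 0.0
```

```bash
python3 - <<'E'
from h import *
p,Rt=tool();o=bot.get_obs();print(p,o["contact_force"],o["t"])
im=bot.read_camera("wrist");cv2.imwrite("pics/w8.png",im[:,:,::-1])
E
```

```text
[0.484  0.2286 0.269 ] [0.389  0.3166 0.2564] 11.1667
```

View pics/w8.png

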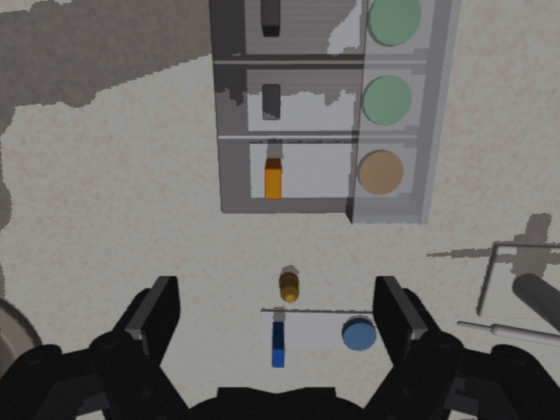

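>>> {"method": "send_rows", "body": {
  "slide": [
    [-40, 0, 0],
    [-80, 1, 5],
    [-120, 2, 15],
    [-160, 3, 25],
    [-200, 3, 35],
    [-240, 4, 45],
    [-280, 4, 45],
    [-280, 4, 45]
  ],
  "roll": [1.3, 1.3, 1.3, 1.3, 1.3, 1.3, 1.3, 1.3],
  "claw": [1, 1, 1, 1, 1, 1, 1, 1]
}}

```text
t: 11.88
eef_pos: [0.4548, -0.059, 0.2185]
tool_rot: [0.0, 0.753, 0.658, -0.002]
contact_force: [0.4, -1.4, -0.4]
gripper_width: 0.999
grasp_force: 0.0
```

```bash
cat > f.py <<'E'
from h import *
im=bot.read_camera("wrist")
import time
p,Rt=tool();c=cam("wrist");im=bot.read_camera("wrist");cv2.imwrite("pics/w9.png",im[:,:,::-1]);print(p,np.degrees(np.arctan2(Rt[1,0],Rt[0,0])))
H=cv2.cvtColor(im,cv2.COLOR_RGB2HSV);bl=blobs(im,HUE["blue"],90,amin=150)
for m,s,ce in bl:
    print(s,ce)
    if 0.75<s[2]/s[3]<1.35:
        # dish: top face = bright
        t,_=cv2.threshold(H[...,2][m].reshape(-1,1),0,255,cv2.THRESH_OTSU);print("dish",plane(c,ce,.018),t)
        D=plane(c,ce,.018)[0]
    else:
        t,_=cv2.threshold(H[...,2][m].reshape(-1,1),0,255,cv2.THRESH_OTSU)
        mm=(m&(H[...,2]>t)).astype(np.uint8);n,l,st,cc=cv2.connectedComponentsWithStats(mm);i=1+st[1:,4].argmax()
        r=cv2.minAreaRect(np.float32(np.argwhere(l==i)[:,::-1]));q=plane(c,cv2.boxPoints(r),.062)[:,:2]
        print("top",plane(c,[r[0]],.062),np.linalg.norm(q[0]-q[1]),np.linalg.norm(q[1]-q[2]),np.degrees(np.arctan2(*(q[1]-q[0])[::-1])))
# white plate: low-sat bright connected to the plate, polygon
w=((H[...,1]<30)&(H[...,2]>150)).astype(np.uint8);print(w.mean())
E
python3 f.py
```

```text
[ 0.4559 -0.0554  0.2186] 82.50728104996243
[ 369  105   49   48 1792] [393.4805 128.3025]
dish [[ 0.5756 -0.0224  0.018 ]] 91.0
[270 114  18  38 646] [278.192  132.6068]
top [[ 0.4631 -0.0085  0.062 ]] 0.014453465715636642 0.02720663283257278 -7.623427701782209
0.0
```

View pics/w9.png

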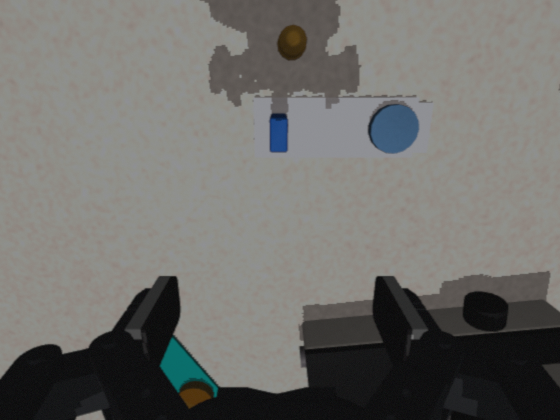

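>>> {"method": "send_rows", "body": {
  "slide": [
    [25, 0, 10],
    [47, 0, 30],
    [47, 0, 60],
    [47, 0, 95],
    [47, 0, 130],
    [47, 0, 150],
    [47, 0, 165],
    [47, 0, 165]
  ],
  "roll": [-0.4, -0.4, -0.4, -0.4, -0.4, -0.4, -0.4, -0.4],
  "claw": [1, 1, 1, 1, 1, 1, 1, 1]
}}

```text
t: 12.65
eef_pos: [0.461, -0.0032, 0.0514]
tool_rot: [-0.002, 0.746, 0.666, -0.003]
contact_force: [-0.3, -0.7, 0.1]
gripper_width: 0.998
grasp_force: 0.0
```

>>> {"method": "send_rows", "body": {
  "slide": [
    [0, 0, 10],
    [0, 0, 22],
    [0, 0, 28],
    [0, 0, 28],
    [0, 0, 28],
    [0, 0, 28],
    [0, 0, 28],
    [0, 0, 28]
  ],
  "roll": [0, 0, 0, 0, 0, 0, 0, 0],
  "claw": [1, 1, 1, 1, 0.7, 0.7, 0.7, 0.7]
}}

```text
t: 13.32
eef_pos: [0.4639, -0.0044, 0.0271]
tool_rot: [0.0, 0.747, 0.665, 0.0]
contact_force: [-0.9, -0.5, -0.2]
gripper_width: 0.703
grasp_force: 0.0
```

```bash
python3 - <<'E'
from h import *
p,Rt=tool();o=bot.get_obs();print(p,np.degrees(np.arctan2(Rt[1,0],Rt[0,0])),o["contact_force"])
print(Rt.T@(np.array([.4625,-.0085,.0243])-p)*1000)
E
```

```text
[ 0.4639 -0.0044  0.0271] 83.39781505616568 [-0.9325 -0.4643 -0.1958]
[-4.2535 -0.8977  2.8268]
```

Correct by 4 mm and close.

>>> {"method": "send_rows", "body": {
  "slide": [
    [-4, -1, 1],
    [-4, -1, 3],
    [-4, -1, 3],
    [-4, -1, 3],
    [-4, -1, 3],
    [-4, -1, 3],
    [-4, -1, 3],
    [-4, -1, 3]
  ],
  "roll": [0.5, 0.5, 0.5, 0.5, 0.5, 0.5, 0.5, 0.5],
  "claw": [0.7, 0.7, 0, 0, 0, 0, 0, 0],
  "force": 70
}}

```text
t: 13.98
eef_pos: [0.4623, -0.0084, 0.0238]
tool_rot: [0.0, 0.75, 0.662, 0.0]
contact_force: [-0.1, 0.3, 4.3]
gripper_width: 0.175
grasp_force: 68.5
```

>>> {"method": "send_rows", "body": {
  "slide": [
    [0, 0, 0],
    [0, 0, 0],
    [0, 0, -3],
    [0, 0, -10],
    [0, 0, -25],
    [0, 0, -45],
    [0, 0, -60],
    [0, 0, -70]
  ],
  "roll": [0, 0, 0, 0, 0, 0, 0, 0],
  "claw": [0, 0, 0, 0, 0, 0, 0, 0]
}}

```text
t: 14.65
eef_pos: [0.462, -0.0084, 0.095]
tool_rot: [0.0, 0.75, 0.662, 0.0]
contact_force: [0.5, 0.5, -3.4]
gripper_width: 0.176
grasp_force: 68.6
```

```bash
cat > g.py <<'E'
from h import *
p,Rt=tool();o=bot.get_obs();c=cam("wrist");im=bot.read_camera("wrist");cv2.imwrite("pics/w10.png",im[:,:,::-1])
print(p,np.degrees(np.arctan2(Rt[1,0],Rt[0,0])),o["contact_force"],o["gripper_width"],o["grasp_force"])
g=cv2.GaussianBlur(cv2.cvtColor(im,cv2.COLOR_RGB2GRAY).astype(float),(3,3),0)
for us,v0,s in((range(420,540,6),197,1),(range(350,430,6),302,-1)):
    uv=[]
    for u in us:
        v=np.arange(v0-14,v0+15);d=s*(g[v+1,u]-g[v-1,u]);uv.append((u,v[d.argmax()]))
    Q=(plane(c,uv,p[2]-.0193)-p)@Rt;l=np.polyfit(Q[:,1],Q[:,0],1);print("edge slope deg",np.degrees(np.arctan(l[0])),"x0",l[1],np.std(Q[:,0]-np.polyval(l,Q[:,1])))
E
python3 g.py
```

```text
[ 0.462  -0.0084  0.095 ] 82.88646492467794 [ 0.5088  0.5432 -3.3694] 0.176384286585065 68.55634689331055
edge slope deg -0.5931547771630795 x0 0.03095574292300864 0.00018340390330350386
edge slope deg -1.3139009845645533 x0 -0.03151837008797992 0.0026598775429824543
```

>>> {"method": "send_rows", "body": {
  "slide": [
    [-20, 0, -15],
    [-55, 0, -28],
    [-92, -1, -35],
    [-130, -8, -35],
    [-165, -13, -35],
    [-200, -18, -35],
    [-235, -15, -35],
    [-270, -10, -35]
  ],
  "roll": [0, -1, -2, -3, -4.5, -6.3, -6.3, -6.3],
  "claw": [0, 0, 0, 0, 0, 0, 0, 0]
}}

```text
t: 15.37
eef_pos: [0.417, -0.2759, 0.128]
tool_rot: [-0.001, 0.712, 0.702, 0.0]
contact_force: [1.7, -0.3, -1.3]
gripper_width: 0.178
grasp_force: 68.6
```

```bash
python3 - <<'E'
from h import *
p,Rt=tool();o=bot.get_obs();print(p,np.degrees(np.arctan2(Rt[1,0],Rt[0,0])),o["contact_force"],o["gripper_width"])
rel(p,Rt,[[.4195,-.3216,.128],[.4195,-.3216,.0865]])
E
```

```text
[ 0.417  -0.2759  0.128 ] 89.18875296932106 [ 1.6973 -0.2861 -1.2811] 0.17756361529048761
[-46.   3.  -0.]
[-46.   3.  41.]
```

>>> {"method": "send_rows", "body": {
  "slide": [
    [-20, 1, 0],
    [-36, 2, 0],
    [-45, 3, 0],
    [-46, 3, 8],
    [-46, 3, 18],
    [-46, 3, 24],
    [-46, 3, 30],
    [-46, 3, 30]
  ],
  "roll": [0, 0, 0, 0, 0, 0, 0, 0],
  "claw": [0, 0, 0, 0, 0, 0, 0, 0]
}}

```text
t: 16.03
eef_pos: [0.4204, -0.3191, 0.0968]
tool_rot: [-0.002, 0.711, 0.703, -0.0]
contact_force: [-0.4, -0.5, -3.0]
gripper_width: 0.179
grasp_force: 68.5
```

```bash
python3 g.py; cp pics/w10.png pics/w11.png
```

```text
[ 0.4204 -0.3191  0.0968] 89.29052861545102 [-0.4054 -0.5019 -3.0464] 0.1789863244406998 68.53106617927551
edge slope deg -0.08317479829882851 x0 0.03039880197708307 1.1922990565293712e-17
edge slope deg -0.017587700149374413 x0 -0.02991830510377898 2.5896646885659836e-17
```

View pics/w11.png

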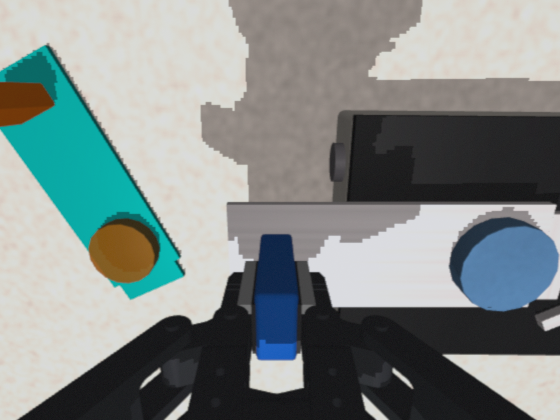

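>>> {"method": "send_rows", "body": {
  "slide": [
    [0, 0, 3],
    [0, 0, 6],
    [0, 0, 9],
    [0, 0, 10],
    [0, 0, 10],
    [0, 0, 10],
    [0, 0, 10],
    [0, 0, 10]
  ],
  "roll": [0.7, 0.7, 0.7, 0.7, 0.7, 0.7, 0.7, 0.7],
  "claw": [0, 0, 0, 0, 0, 0, 0, 0]
}}

```text
t: 16.75
eef_pos: [0.4211, -0.3212, 0.0888]
tool_rot: [0.0, 0.716, 0.698, 0.0]
contact_force: [-0.6, -0.4, -2.2]
gripper_width: 0.178
grasp_force: 68.6
```

```bash
cat >> g.py <<'E'
T=lambda uv,z:(plane(c,uv,z)-p)@Rt*1000
# carrier check with black stage both sides
cols=list(range(365,440,5))
for n,v0,v1,z,s in(("plate+y",175,225,p[2]-.0193,1),("plate-y",290,325,p[2]-.0193,-1),("stage+y",90,135,.06,-1),("stage-y",335,380,.06,1)):
    uv=[]
    for u in (cols if n!="stage+y" else range(400,550,8)):
        v=np.arange(v0,v1);d=s*(g[v+1,u]-g[v-1,u]);uv.append((u,v[d.argmax()]))
    q=T(uv,z);l=np.polyfit(q[:,1],q[:,0],1);print(n,"slope",np.degrees(np.arctan(l[0])).round(2),"x0",l[1].round(2),"mean",q.mean(0)[:2].round(1),"v",uv[0][1],uv[-1][1],np.std(q[:,0]).round(2))
E
python3 g.py
```

```text
[ 0.4211 -0.3212  0.0888] 88.48490219634891 [-0.562  -0.3874 -2.1997] 0.1779053817800499 68.64468455314636
edge slope deg -0.13715987497564056 x0 0.030416742935941387 2.038650689715355e-17
edge slope deg -0.13562284994172055 x0 -0.029961329376319883 2.0519539980347187e-17
plate+y slope -1.22 x0 28.87 mean [27.6 61.3] v 204 204 4.1
plate-y slope -0.14 x0 -29.96 mean [-30.1  68. ] v 307 307 0.03
stage+y slope -1.41 x0 78.78 mean [76.5 93.5] v 105 109 0.89
stage-y slope -5.02 x0 -77.97 mean [-84.8  77.7] v 371 376 3.95
```

>>> {"method": "send_rows", "body": {
  "slide": [
    [0, 0, 2],
    [0, 5, 3],
    [0, 13, 3],
    [0, 23, 3],
    [0, 33, 3],
    [0, 43, 3],
    [0, 52, 3],
    [0, 58, 3]
  ],
  "roll": [0, 0, 0, 0, 0, 0, 0, 0],
  "claw": [0, 0, 0, 0, 0, 0, 0, 0]
}}

```text
t: 17.47
eef_pos: [0.4809, -0.3224, 0.0856]
tool_rot: [0.0, 0.716, 0.698, 0.0]
contact_force: [-0.0, 0.1, -2.3]
gripper_width: 0.175
grasp_force: 68.7
```

```bash
python3 - <<'E'
from h import *
p,Rt=tool();o=bot.get_obs();c=cam("wrist");im=bot.read_camera("wrist");cv2.imwrite("pics/w12.png",im[:,:,::-1])
print(p,np.degrees(np.arctan2(Rt[1,0],Rt[0,0])),Rt[:,2],o["contact_force"],o["torque"],o["gripper_width"])
g=cv2.cvtColor(im,cv2.COLOR_RGB2GRAY).astype(int)
T=lambda uv,z:(plane(c,uv,z)-p)@Rt*1000
# column profiles in tool coords along x at rail positions tool y = 45..75 (home x 85..)
for y in(30,40,50,60,70):
    xs=np.arange(-60,61,2.)
    P=np.array([p+Rt@np.array([x/1000,y/1000,p[2]-.063]) for x in xs]);uv=proj(c,P).round().astype(int)
    print(y,[(int(x),int(g[v,u])) if 0<=u<560 and 0<=v<420 else None for x,(u,v) in zip(xs,uv) if abs(x)>27][::1])
E
```

```text
[ 0.4809 -0.3224  0.0856] 88.56660176132277 [ 0.0005 -0.0003 -1.    ] [-0.0161  0.1185 -2.3103] [-0.0062  0.0583 -0.0116] 0.17548476244268071
30 [(-60, 25), (-58, 26), (-56, 25), (-54, 23), (-52, 24), (-50, 28), (-48, 27), (-46, 25), (-44, 28), (-42, 24), (-40, 24), (-38, 25), (-36, 27), (-34, 25), (-32, 37), (-30, 117), (-28, 188), (28, 153), (30, 95), (32, 28), (34, 28), (36, 30), (38, 32), (40, 29), (42, 31), (44, 30), (46, 29), (48, 30), (50, 32), (52, 31), (54, 31), (56, 34), (58, 32), (60, 35)]
40 [(-60, 23), (-58, 27), (-56, 27), (-54, 25), (-52, 28), (-50, 26), (-48, 24), (-46, 28), (-44, 25), (-42, 34), (-40, 43), (-38, 41), (-36, 43), (-34, 44), (-32, 111), (-30, 229), (-28, 229), (28, 155), (30, 94), (32, 32), (34, 33), (36, 32), (38, 31), (40, 32), (42, 31), (44, 32), (46, 29), (48, 30), (50, 32), (52, 32), (54, 31), (56, 31), (58, 34), (60, 33)]
50 [(-60, 28), (-58, 30), (-56, 27), (-54, 28), (-52, 27), (-50, 27), (-48, 27), (-46, 24), (-44, 25), (-42, 25), (-40, 26), (-38, 41), (-36, 41), (-34, 42), (-32, 214), (-30, 229), (-28, 228), (28, 155), (30, 95), (32, 31), (34,
[... 165 characters left out ...]
6, 27), (-54, 24), (-52, 27), (-50, 26), (-48, 37), (-46, 32), (-44, 25), (-42, 27), (-40, 23), (-38, 39), (-36, 39), (-34, 41), (-32, 213), (-30, 229), (-28, 229), (28, 154), (30, 93), (32, 30), (34, 31), (36, 32), (38, 32), (40, 33), (42, 31), (44, 31), (46, 33), (48, 34), (50, 33), (52, 34), (54, 50), (56, 50), (58, 50), (60, 51)]
70 [(-60, 26), (-58, 26), (-56, 26), (-54, 26), (-52, 26), (-50, 29), (-48, 26), (-46, 26), (-44, 34), (-42, 40), (-40, 40), (-38, 40), (-36, 39), (-34, 40), (-32, 213), (-30, 228), (-28, 229), (28, 153), (30, 88), (32, 29), (34, 47), (36, 47), (38, 47), (40, 48), (42, 49), (44, 48), (46, 48), (48, 48), (50, 48), (52, 48), (54, 47), (56, 48), (58, 49), (60, 46)]
```

>>> {"method": "send_rows", "body": {
  "slide": [
    [0, 6, 0],
    [0, 13, 0],
    [0, 20, 0],
    [0, 27, 0],
    [0, 32, 0],
    [0, 34, 0.5],
    [0, 34, 1],
    [0, 34, 1.5]
  ],
  "roll": [0, 0, 0, 0, 0, 0, 0, 0],
  "claw": [0, 0, 0, 0, 0, 0, 0, 0]
}}

```text
t: 18.18
eef_pos: [0.5128, -0.3235, 0.0839]
tool_rot: [-0.0, 0.716, 0.698, -0.0]
contact_force: [0.2, 0.5, -0.6]
gripper_width: 0.178
grasp_force: 68.8
```

>>> {"method": "send_rows", "body": {
  "slide": [
    [0, 0.5, 0],
    [0, 1, 0],
    [0, 1.5, 0],
    [0, 2, 0],
    [0, 2.5, 0],
    [0, 3, 0],
    [0, 3.5, 0],
    [0, 3.5, 0]
  ],
  "roll": [0, 0, 0, 0, 0, 0, 0, 0],
  "claw": [0, 0, 0, 0, 0, 0, 0, 0]
}}

```text
t: 18.85
eef_pos: [0.5166, -0.3236, 0.0841]
tool_rot: [0.0, 0.716, 0.698, 0.0]
contact_force: [0.6, 0.6, -2.2]
gripper_width: 0.178
grasp_force: 68.7
```

>>> {"method": "send_rows", "body": {
  "slide": [
    [0, 0.5, 0],
    [0, 1, 0],
    [0, 1.5, 0],
    [0, 2, 0],
    [0, 2.5, 0],
    [0, 3, 0],
    [0, 3.5, 0],
    [0, 3.5, 0]
  ],
  "roll": [0, 0, 0, 0, 0, 0, 0, 0],
  "claw": [0, 0, 0, 0, 0, 0, 0, 0]
}}

```text
t: 19.52
eef_pos: [0.5201, -0.3237, 0.0841]
tool_rot: [0.0, 0.716, 0.698, 0.0]
contact_force: [0.6, 0.3, -2.4]
gripper_width: 0.179
grasp_force: 68.7
```

>>> {"method": "send_rows", "body": {
  "slide": [
    [0, 0.3, 0],
    [0, 0.6, 0],
    [0, 0.9, 0],
    [0, 1.2, 0],
    [0, 1.5, 0],
    [0, 1.8, 0],
    [0, 2, 0],
    [0, 2, 0]
  ],
  "roll": [0, 0, 0, 0, 0, 0, 0, 0],
  "claw": [0, 0, 0, 0, 0, 0, 0, 0]
}}

```text
t: 20.18
eef_pos: [0.5213, -0.3238, 0.0841]
tool_rot: [-0.0, 0.716, 0.698, -0.0]
contact_force: [-3.0, 0.5, -1.4]
gripper_width: 0.178
grasp_force: 69.0
```

>>> {"method": "send_rows", "body": {
  "slide": [
    [0, -0.6, 0],
    [0, -1.2, 0.2],
    [0, -1.2, 0.5],
    [0, -1.2, 0.5],
    [0, -1.2, 0.5],
    [0, -1.2, 0.5],
    [0, -1.2, 0.5],
    [0, -1.2, 0.5]
  ],
  "roll": [0, 0, 0, 0, 0, 0, 0, 0],
  "claw": [0, 0, 0, 0.5, 0.5, 0.5, 0.5, 0.5]
}}

```text
t: 20.85
eef_pos: [0.521, -0.3238, 0.0837]
tool_rot: [0.0, 0.716, 0.698, 0.0]
contact_force: [-0.8, 0.2, -0.5]
gripper_width: 0.5
grasp_force: 0.0
```

>>> {"method": "send_rows", "body": {
  "slide": [
    [0, 0, -10],
    [0, 0, -30],
    [0, 0, -60],
    [0, 0, -95],
    [0, 0, -130],
    [0, 0, -165],
    [0, 0, -200],
    [0, 0, -220]
  ],
  "roll": [0, 0, 0, 0, 0, 0, 0, 0],
  "claw": [0.5, 0.5, 0.5, 0.5, 0.5, 0.5, 0.5, 0.5]
}}

```text
t: 21.52
eef_pos: [0.5213, -0.3251, 0.3086]
tool_rot: [0.002, 0.717, 0.697, 0.001]
contact_force: [-0.2, -1.5, -0.1]
gripper_width: 0.501
grasp_force: 0.0
```

>>> {"method": "send_rows", "body": {
  "slide": [
    [20, 0, 0],
    [40, -20, 0],
    [60, -40, 0],
    [75, -50, 0],
    [75, -50, 0],
    [75, -50, 0],
    [75, -50, 0],
    [75, -50, 0]
  ],
  "roll": [0, 0, 0, 0, 0, 0, 0, 0],
  "claw": [0.5, 0.5, 0.5, 0.5, 0.5, 0.5, 0.5, 0.5]
}}

```text
t: 22.18
eef_pos: [0.4732, -0.2484, 0.304]
tool_rot: [0.001, 0.717, 0.697, -0.0]
contact_force: [0.1, 0.3, -0.4]
gripper_width: 0.5
grasp_force: 0.0
```

```bash
python3 - <<'E'
from h import *
p,Rt=tool();c=cam("wrist");im=bot.read_camera("wrist");cv2.imwrite("pics/w13.png",im[:,:,::-1]);o=bot.get_obs();print(p,o["contact_force"],o["t"])
H=cv2.cvtColor(im,cv2.COLOR_RGB2HSV);g=cv2.GaussianBlur(cv2.cvtColor(im,cv2.COLOR_RGB2GRAY).astype(float),(3,3),0)
# predicted plate edges at z=.065 about home, refine along world y and x
h=np.array([.5200,-.3235]);a=np.radians(-1.45);ax=np.array([np.cos(a),np.sin(a)]);ay=np.array([-ax[1],ax[0]])
def scan(c0,d,n=41,w=.012):
    t=np.linspace(-w,w,n*2);P=np.c_[c0+t[:,None]*d,np.full(len(t),.065)];uv=proj(c,P).astype(np.float32)
    s=cv2.remap(g.astype(np.float32),uv[None,:,0],uv[None,:,1],cv2.INTER_LINEAR)[0];k=np.abs(np.gradient(s)).argmax();return t[k]*1000
for x in(-15,20,30,40,50,60): print(x,"+y",scan(h+x/1e3*ax+.03*ay,ay).round(1),"-y",scan(h+x/1e3*ax-.03*ay,-ay).round(1))
print("near",[scan(h-.025*ax+y/1e3*ay,ax).round(1) for y in(-20,-10,0,10,20)])
s=bot.read_camera("side");cv2.imwrite("pics/side1.png",s[:,:,::-1]);s2=bot.read_camera("scene");cv2.imwrite("pics/scene1.png",s2[:,:,::-1])
B=[b for b in blobs(s,HUE["blue"],90) if 330<b[2][0]<400 and 260<b[2][1]<340];print("side handle",[ (b[1],b[2]) for b in B])
for i,n in((s,"orange"),(s,"brass"),(s2,"brass"),(s2,"orange")):
    print(n,[b[2].round(1).tolist()+[int(b[1][4])] for b in blobs(i,HUE[n],110)])
E
```

```text
[ 0.4732 -0.2484  0.304 ] [-0.5966  0.1983 -0.483 ] 22.2333
-15 +y 0.7 -y -1.0
20 +y 0.7 -y -0.7
30 +y 0.7 -y -0.7
40 +y 0.7 -y -0.7
50 +y 0.1 -y -0.1
60 +y 0.1 -y -0.7
near [np.float64(-0.7), np.float64(-1.0), np.float64(-0.4), np.float64(-0.4), np.float64(-0.4)]
side handle [(array([355, 287,  17,  34, 407], dtype=int32), array([362.828 , 302.7592]))]
orange [[195.7, 76.0, 29], [117.2, 92.6, 97], [88.0, 98.8, 42], [239.3, 145.8, 156], [37.2, 167.8, 27], [265.0, 198.0, 20], [210.5, 336.7, 385], [256.3, 383.2, 561]]
brass [[265.4, 202.5, 121]]
brass [[291.9, 219.2, 136]]
orange [[410.3, 106.2, 1711], [173.4, 166.8, 137], [130.3, 183.1, 133], [367.8, 197.1, 326], [291.7, 219.6, 87]]
```

```bash
python3 -c "
from station import bot
print(bot.hand_in())"
```

```text
the job is handed in; nothing more can be done
None
```

I parked the orange carrier in the green-marked place, touching the board and then eased back about 1 mm. The blue carrier is home under the lamp head, within about 1 mm of where the orange one started. I handed the job in at about 22 s; the hand-in call returned no verdict, so I don't know how it was judged.

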